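# Seat the eared carrier plate in the probe station bracket

## Robot

A 7-joint arm with a two-finger parallel gripper is mounted at the origin on the work surface. World frame = base frame: x ahead of the robot, y to its left, z up, the work surface at z = 0. Lengths are in m, angles in rad, forces in N, time in s.
With the tool pointing down it reaches from about 0.4 to 0.875 m from the base axis. Payload 19.3 kg.
Tool frame: the origin (TCP) lies at the very end of the fingers, on their centre line; the grasp point (between the pads) lies 19 mm behind it (r.tcp_to_grasp is the distance from the TCP to the grasp point, in m); z points along the fingers, y is the line along which they close (so a half turn about z gives the same grasp; the last joint's range is limited). The gripper opens to 85 mm and grips with 20 to 120 N. Pads are 22 mm wide; open, the fingers measure 114 mm over their backs; the gripper's body (76 mm by 85 mm) begins 54 mm behind the grasp point. The pads swing forward as they close: fully open they stand 13 mm farther back than shut.
Start: joints at [1.224, 0.521, -0.036, 1.599, 0.021, 1.021, -0.113], TCP at [0.171, -0.601, 0.231] pointing down, gripper open.
Joint ranges: [-2.91, 2.91], [-0.3, 2.13], [-1.5, 1.42], [0.17, 2.43], [-1.26, 4.41], [0.16, 1.93], [-2.52, 2.52]. Speed limits (rad/s): [1.89, 1.89, 2.39, 2.39, 3.01, 3.01, 3.01].

## Interface

Orientations are given as a unit quaternion [w, x, y, z].
In Python, from rig import sense, imaging, ticket, r gives the robot as it stands.
- The arm moves only by the tool arm_command, never from a script. Its argument "increments" is a list of rows, each a list of 6 numbers: the shift along the tool's x, y, z each as a share of 15 cm, from -1 to 1, then the turn, a rotation vector about the tool's x, y, z each as a share of pi/2 rad, from -1 to 1. A call has 1 to 20 rows; each row shifts and turns the commanded pose from where the row before left it, along the tool's axes as they then stand; what a row does not reach is not made up. A row lasts 1/10 s, in which the tool goes at most 50 mm and 8.59 degrees, less where a joint would pass 70% of its speed; a pose out of reach is approached as far as the arm can. A call with a number of a shift or a turn outside -1 to 1 is refused whole. A call with a gripper value outside its range is refused whole. "fingers" is the gripper's target within -1 to 1 (fully open at 1, half-way at 0, shut at -1), set as the call begins (left out, the last holds). The fingers move at their own pace and stop on an object; "grip_force" is the grip in N (left out, the last holds). Time passes only in rows, so rows that do not move let the fingers close. It gives the time, the measured TCP pose, the force, the opening and the grip force at its end, in the units of the state.
- sense(): the state, without advancing time (a new reading comes with each control period).
- imaging.get_image(name): name is "scene" or "top"; returns (picture, depth): 420x560x3 uint8, blue, green, red; 420x560 float32, m along the optical axis (not along the pixel's ray), 0 where there is no reading.
- imaging.calibration(name): a dict with "fovy" (degrees; the focal length in pixels is half the picture's height over the tangent of half this angle, whatever the lens; pixels are square), "cx", "cy" (the principal point, pixels), "T" (4x4, takes a point from camera to world coordinates). Camera axes: x right, y down, z forward; pixel columns grow to the right and rows downward; lengths in m; the calibration is good to about 2 mm. A picture is of the moment at which its call begins. calibration takes no time and is no camera call.
- ticket.hand_in(): hands the job in; it is judged then, once.
The state is a dict: "time": time; "q": joint angles; "dq": joint speeds; "tau": joint torques, N m; "tcp_pos": TCP position; "ee_rot": TCP orientation; "wrist_force": force on the tool from outside, world axes, zero at the start; "torque": the same for the moment, N m; "gripper_width": finger opening in m; "gripper_force": force on a finger pad.
Only numpy, scipy, OpenCV 4.12 (cv2) and the standard library are available. Lean on these libraries where they do the work, as an engineer would, in place of code of your own. Each camera call takes 0.05 s, during which the arm holds its last target. There are 200 camera calls.

## Task

Pick up by its handle the carrier plate that has a narrow ear at each end, and push it straight down by the handle into the black bracket, one ear into each spring-clip slot, until it is fully home and lies flat on the bracket's base; do not let it drop in. Then let go, and leave the plain rectangular plate and the round plate where they are.

Things in the scene. Friction and masses are not known exactly. Their poses are not given: they have to be found in the camera images.
- carrier_grip (a point): Sizes in mm. Handle-bar centre of the eared aluminium plate (0.13-0.22 kg), 44 above its flat underside. Plate 76 (x) x 80 (y) x 8 thick; an ear 20 wide, 8 thick stands out 28 from each y end (136 overall). Black bow handle: bar 14 wide (x: grip across it), 64 long (y), 16 high, on posts 56 apart; bar top 52 up. z up. Starts flat on the table. Same either way round.
- bracket: Sizes in mm. Black, fixed; origin at underside centre, z up, y through both slots. Base 90x164, top at z 20. Slots at y +-64, 42 wide, open above, flared lips up to z 73; ears up to 7 off still go in. Two leaf springs per slot grip the ear's sides: by weight alone it sticks 10 high; pushing home takes 6-16 N, and it stays. Home: bar centre at z 64 over the origin, ears along y, either way round.
- blank_grip (a point): Sizes in mm. Bystander: centre of the handle bar of a plain rectangular aluminium plate 76 x 136 x 8 without ears, with the same bow handle; point 44 above its underside, y along the bar. To be left where it is.
- round_grip (a point): Sizes in mm. Bystander: centre of the handle bar of a round aluminium plate, diameter 104, 8 thick, with the same bow handle; point 44 above its underside, y along the bar. To be left where it is.
Things that resemble listed ones, but are neither listed nor needed, are in the scene too. Leave any pink or purple look-alike of the part that bears carrier_grip alone.

How it is judged:
On the way:
1. the carrier is brought home flat in the bracket by the gripper, which is still at its handle (grasp point within 50 mm of the bar's centre) (z of carrier_grip in the frame of bracket between 0.059 and 0.069 m and horizontal distance between carrier_grip and bracket below 0.015 m and angle between the y axis of carrier_grip and the y axis of bracket, either way round below 0.175 rad and angle between carrier_grip's own z axis and vertical below 0.1 rad and distance between the grasp point and carrier_grip below 0.05 m), for 0.1 s.
At the end, for the whole second after the job is handed in: The eared carrier lies flat in the bracket, both ears in their slots: its bar centre within 5 mm of the fully-home height and 15 mm of the bracket's centre, turned no more than 10 degrees and tilted less than 6 degrees, and released (z of carrier_grip in the frame of bracket between 0.059 and 0.069 m and horizontal distance between carrier_grip and bracket below 0.015 m and angle between the y axis of carrier_grip and the y axis of bracket, either way round below 0.175 rad and angle between carrier_grip's own z axis and vertical below 0.1 rad); the robot touches nothing.
It fails at once if the plain rectangular plate was moved by more than 30 mm (distance of blank_grip from where it was at the start of the episode above 0.03 m).
It fails at once if the round plate was moved by more than 30 mm (distance of round_grip from where it was at the start of the episode above 0.03 m).
It also fails if it takes over 38 s, if anything falls off the work surface, if the arm or the gripper's body presses on something with over 40 N, if the wrist force passes 120 N, or if a joint passes its speed limit or range.

## Working session

There is one attempt and no reset: what is moved stays moved. The work goes in short steps, Python scripts to look and compute and a tool call to move; the robot and the scene stay as the last step left them, time stands still between calls to the robot, and variables do not carry over. Pictures are saved under pics/ and viewed, at most 10 in all, crops included, and the job is handed in when it is done.

Besides the shell and the picture viewer there is one more tool, called as a command line: name --pt "numbers of a row" for each row, then --argument value for the rest. arm_command: Moves the arm, as the interface text tells. Its arguments: {"type":"object","properties":{"increments":{"type":"array","items":{"type":"array","items":{"type":"number","minimum":-1,"maximum":1}}},"fingers":{"type":"number"},"grip_force":{"type":"number"}},"required":["increments"]}

```bash
mkdir -p pics && python3 - <<'E'
from rig import sense, imaging, ticket, r
import cv2,numpy as np
for n in("scene","top"):
    p,d=imaging.get_image(n);cv2.imwrite(f"pics/{n}0.png",p);np.savez(f"pics/{n}0.npz",p=p,d=d)
    print(n,imaging.calibration(n),(d>0).mean())
s=sense();print(s["time"],s["tcp_pos"],s["ee_rot"],s["wrist_force"],r.tcp_to_grasp)
E
```

```text
scene {'fovy': 53.4996575143789, 'cx': 277.591115444413, 'cy': 211.32873171699413, 'T': array([[ 0.7962938 ,  0.51120895, -0.32339077,  0.92949111],
       [ 0.60475461, -0.66065511,  0.44475463, -0.74662252],
       [ 0.01371278, -0.54972742, -0.83523154,  1.13412186],
       [ 0.        ,  0.        ,  0.        ,  1.        ]])} 0.9959736394557823
top {'fovy': 43.74661749497061, 'cx': 279.06294251735045, 'cy': 204.4437079667185, 'T': array([[-0.00450206, -0.9880404 ,  0.15412946,  0.30511068],
       [-0.99991226,  0.0025277 , -0.01300335, -0.15072546],
       [ 0.01245824, -0.15417448, -0.98796509,  1.40713539],
       [ 0.        ,  0.        ,  0.        ,  1.        ]])} 0.9957780612244898
0.1 [ 0.1707078  -0.60091527  0.2308023 ] [-5.06191764e-04  9.90435648e-01  1.37974498e-01 -9.70566244e-05] [0.0390985  0.16235792 0.48561193] 0.0187
```

View pics/top0.png

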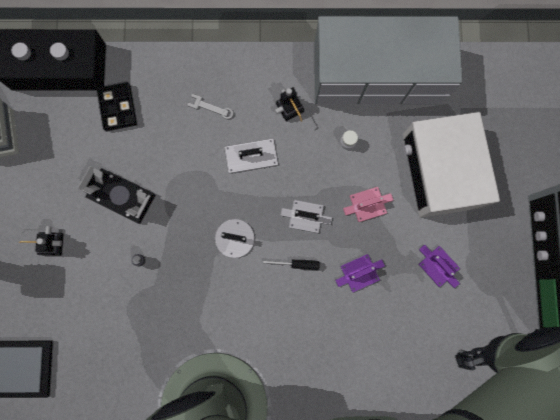

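View pics/scene0.png

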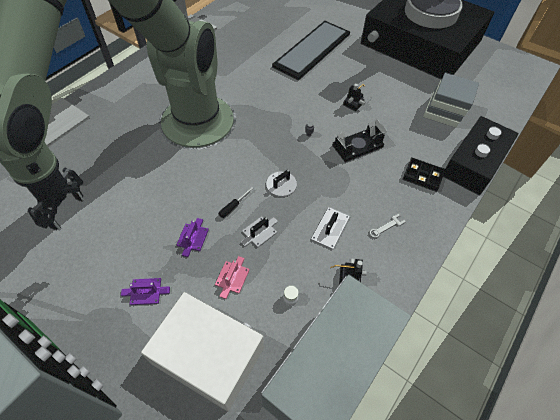

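The top picture shows the eared carrier at about (307,216), the plain plate at (251,155), the round plate at (235,238) and the black bracket at (120,192). The scene picture agrees, with the carrier at (260,231) and the bracket at (360,142).

```bash
cat > h.py <<'E'
import numpy as np,cv2
from rig import sense, imaging, ticket, r
def cloud(n,d):
    c=imaging.calibration(n);f=d.shape[0]/2/np.tan(np.radians(c["fovy"]/2))
    v,u=np.mgrid[:d.shape[0],:d.shape[1]]
    P=np.stack([(u-c["cx"])/f*d,(v-c["cy"])/f*d,d],-1)
    return P@c["T"][:3,:3].T+c["T"][:3,3]
def rect(P):
    (c,s,a)=cv2.minAreaRect((P[:,:2]*1000).astype(np.float32)); b=cv2.boxPoints((c,s,a))
    e=[b[1]-b[0],b[2]-b[1]];l=max(e,key=np.linalg.norm)
    return np.round(c,1),np.round(s,1),"long axis deg",round(np.degrees(np.arctan2(l[1],l[0]))%180,1),"medz",np.round(np.median(P[:,2])*1000,1),len(P)
E
python3 - <<'E'
from h import *
for n,rois in(("top",{"car":(278,195,336,238),"brk":(75,155,165,228),"blank":(220,132,285,178),"round":(210,214,262,262)}),("scene",{"car":(236,208,284,252),"brk":(326,112,392,166)})):
    z=np.load(f"pics/{n}0.npz");W=cloud(n,z["d"]);g=z["p"].max(-1)
    for k,(a,b,c,d) in rois.items():
        Q=W[b:d,a:c];G=g[b:d,a:c]
        print(n,k,"table",np.median(Q[...,2]).round(4),"zmax",np.percentile(Q[...,2],[90,99]).round(4))
        for nm,m in (("all",Q[...,2]>.004),("bright plate",(G>150)&(Q[...,2]>.003)),("z45-58",(Q[...,2]>.040)&(Q[...,2]<.06)),("z>58",Q[...,2]>.058),("dark",G<50)):
            m=cv2.morphologyEx(m.astype(np.uint8),cv2.MORPH_OPEN,np.ones((2,2)))>0
            if m.sum()>8: print("  ",nm,*rect(Q[m]))
E
```

```text
top car table 0.0027 zmax [0.0118 0.0554]
   all [ 440.1 -196.2] [116.9 259.8] long axis deg 137.1 medz 8.7 912
   bright plate [ 433.8 -188.5] [110.4 244.6] long axis deg 139.3 medz 8.1 568
   z45-58 [ 489.7 -246.5] [67.3 15. ] long axis deg 84.8 medz 50.6 143
   dark [ 488.4 -245.6] [59.   9.4] long axis deg 78.7 medz 50.4 93
top brk table 0.0022 zmax [0.0385 0.0717]
   all [467.   97.2] [587.9  91.8] long axis deg 63.7 medz 21.7 2352
   z45-58 [546.2 255.2] [166.9  65.3] long axis deg 64.4 medz 48.0 182
   z>58 [552.9 269.8] [202.5  65. ] long axis deg 63.8 medz 62.8 360
   dark [459.6  82. ] [554.3  88.2] long axis deg 63.5 medz 20.1 1208
top blank table 0.0032 zmax [0.0116 0.0544]
   all [ 528.3 -131.8] [440.3 140.4] long axis deg 15.4 medz 8.4 1215
   bright plate [ 500.1 -120. ] [394.8 134.6] long axis deg 9.0 medz 8.0 815
   z45-58 [ 489.3 -107. ] [373.5  62.5] long axis deg 3.9 medz 49.4 134
   dark [ 487.7 -135.7] [361.9  57.3] long axis deg 13.7 medz 48.9 90
top round table 0.004 zmax [0.012  0.0548]
   all [389.6 -64.2] [196.  141.9] long axis deg 9.8 medz 8.5 1108
   bri
[... 176 characters left out ...]
g axis deg 78.6 medz 51.4 74
scene car table 0.0022 zmax [0.0117 0.0542]
   all [ 675.2 -488.3] [107.3 716.9] long axis deg 126.0 medz 9.2 667
   bright plate [ 498.6 -225.5] [111.4  73.5] long axis deg 80.4 medz 8.7 322
   z45-58 [ 495.2 -231. ] [85.  20.7] long axis deg 88.1 medz 49.2 111
   dark [ 691.1 -486.4] [ 49.8 704. ] long axis deg 128.4 medz 42.5 117
scene brk table 0.0031 zmax [0.0445 0.0718]
   all [ 750.  -149.9] [ 236.4 1223.7] long axis deg 117.7 medz 22.8 1261
   z45-58 [ 691.3 -212.5] [ 156.3 1159.3] long axis deg 106.4 medz 48.8 219
   z>58 [544.1 301.2] [211.   94.3] long axis deg 51.3 medz 64.4 127
   dark [ 689.  -212.5] [ 169.9 1159.2] long axis deg 105.9 medz 21.4 792
```

```bash
python3 - <<'E'
from h import *
for n,rois in(("top",{"car":(278,195,336,238),"brk":(75,155,165,228)}),("scene",{"car":(236,208,284,252),"brk":(326,112,392,166)})):
    z=np.load(f"pics/{n}0.npz");W=cloud(n,z["d"]);g=z["p"].max(-1)
    for k,(a,b,c,d) in rois.items():
        Q=W[b:d,a:c].copy();G=g[b:d,a:c];ok=z["d"][b:d,a:c]>0
        Z=Q[...,2]
        for nm,m in (("z>6",Z>.006),("z14-26",(Z>.014)&(Z<.026)),("bright plate",(G>150)&(Z>.003)),("z42-60",(Z>.042)&(Z<.06)),("z>60",Z>.06)):
            m=cv2.morphologyEx((m&ok&(Z<.1)).astype(np.uint8),cv2.MORPH_OPEN,np.ones((2,2)))
            nl,L,st,_=cv2.connectedComponentsWithStats(m)
            for i in range(1,nl):
                if st[i,4]>25: print(n,k,nm,*rect(Q[L==i]),"mean",(Q[L==i].mean(0)*1000).round(1))
E
```

```text
top car z>6 [ 409.3 -232.7] [108.1 242.2] long axis deg 165.8 medz 9.4 642 mean [ 488.6 -244.7   22. ]
top car bright plate [ 413.8 -219.7] [105.9 234.8] long axis deg 171.9 medz 8.1 555 mean [ 488.  -235.    16.4]
top car z42-60 [ 489.7 -246.5] [67.3 15. ] long axis deg 84.8 medz 50.6 141 mean [ 489.2 -244.8   45.4]
top brk z>6 [467.6  97.1] [587.9  91.2] long axis deg 64.0 medz 21.7 2329 mean [546.7 259.1  35.6]
top brk z14-26 [458.4  80.9] [551.4  89.7] long axis deg 63.5 medz 20.1 1413 mean [546.1 258.1  27.5]
top brk z42-60 [587.3 316.1] [21.2 54.7] long axis deg 129.4 medz 45.5 78 mean [588.3 314.6  45.8]
top brk z42-60 [551.6 320.7] [11.6 16.8] long axis deg 163.0 medz 47.1 31 mean [551.6 318.9  45.1]
top brk z42-60 [532.7 186.8] [28.9  9.4] long axis deg 68.4 medz 53.6 29 mean [532.9 187.6  53.7]
top brk z>60 [583.7 332.6] [62.8 64.7] long axis deg 154.2 medz 64.1 177 mean [580.2 326.8  63.1]
top brk z>60 [540.9 187.3] [19.8  9.8] long axis deg 63.5 medz 63.9 31 mean [541.1 185.8  63.2]
top brk z>60 [511.8 182.2] [ 9.1 61.6] long axis deg 153.9 medz 45.7 59 mean [512.1 182.9 
[... 448 characters left out ...]
[ 495.2 -231. ] [85.  20.7] long axis deg 88.1 medz 49.5 107 mean [ 495.3 -241.3   42.2]
scene brk z>6 [ 680.4 -187.8] [ 174.2 1211.2] long axis deg 105.8 medz 23.0 1232 mean [561.2 256.1  34. ]
scene brk z14-26 [ 708.2 -220.6] [ 136.3 1133.2] long axis deg 106.0 medz 20.9 595 mean [565.3 253.4  26.1]
scene brk z42-60 [596.2 322.2] [60.8 62.4] long axis deg 126.8 medz 49.4 95 mean [589.6 318.8  48. ]
scene brk z42-60 [528.7 190.5] [66.  49.5] long axis deg 24.8 medz 50.7 73 mean [533.  187.4  48.2]
scene brk z>60 [591.4 357.4] [92.6 66.5] long axis deg 74.6 medz 65.1 92 mean [581.2 336.7  60.6]
scene brk z>60 [492.2 248.3] [16.8 87.9] long axis deg 103.1 medz 62.0 27 mean [498.  218.9  58.1]
```

```bash
cat >> h.py <<'E'
def plane(n,uv,z):
    c=imaging.calibration(n);f=210/np.tan(np.radians(c["fovy"]/2));uv=np.atleast_2d(uv).astype(float)
    D=np.c_[(uv[:,0]-c["cx"])/f,(uv[:,1]-c["cy"])/f,np.ones(len(uv))]@c["T"][:3,:3].T;o=c["T"][:3,3]
    return o+D*((z-o[2])/D[:,2])[:,None]
E
python3 - <<'E'
from h import *
for n,a,b in(("top",(278,195,336,238),(75,155,165,228)),("scene",(236,208,284,252),(326,112,392,166))):
    z=np.load(f"pics/{n}0.npz");d=cv2.medianBlur(z["d"],5);W=cloud(n,d);Z=W[...,2];g=z["p"].max(-1)
    def go(nm,roi,m,h):
        x,y,X,Y=roi;M=np.zeros(m.shape,np.uint8);M[y:Y,x:X]=m[y:Y,x:X]
        M=cv2.morphologyEx(M,cv2.MORPH_OPEN,np.ones((3,3)) if nm!="bar" else np.ones((2,2)))
        _,L,st,_=cv2.connectedComponentsWithStats(M);i=1+st[1:,4].argmax();v,u=np.nonzero(L==i)
        print(n,nm,*rect(plane(n,np.c_[u,v],h)),"mean",(plane(n,np.c_[u,v],h).mean(0)*1000).round(1))
    go("plate",a,(g>140)|((Z>.006)&(Z<.013)),.008)
    go("bar",a,(g<90)&(Z>.03),.052)
    go("base",b,(Z>.012)&(Z<.028)|(Z>.012)&(g<60),.020)
    go("wholebrk",b,(Z>.012),.020)
t=np.load("pics/top0.npz")["p"];s=np.load("pics/scene0.npz")["p"]
r_=lambda p,x,y:cv2.resize(p[y:y+72,x:x+96],None,fx=4,fy=4,interpolation=cv2.INTER_CUBIC)
cv2.imwrite("pics/crop.png",np.vstack([np.hstack([r_(t,72,155),r_(t,262,180)]),np.hstack([r_(s,310,105),r_(s,212,195)])]))
E
```

```text
top plate [ 492.3 -240. ] [134.   75.7] long axis deg 79.1 medz 8.0 804 mean [ 491.3 -239.6    8. ]
top bar [ 487.7 -244.7] [58.9 14.9] long axis deg 79.4 medz 52.0 119 mean [ 487.6 -244.1   52. ]
top base [550.4 262.5] [177.1  89.4] long axis deg 63.5 medz 20.0 1721 mean [549.7 262.4  20. ]
top wholebrk [554.3 270.4] [194.8  89.4] long axis deg 63.5 medz 20.0 2316 mean [552.5 267.5  20. ]
scene plate [ 492.5 -241. ] [102.7 100.5] long axis deg 35.4 medz 8.0 476 mean [ 497.  -245.6    8. ]
scene bar [ 500.1 -247.6] [64.  18.9] long axis deg 79.3 medz 52.0 105 mean [ 500.6 -247.3   52. ]
scene base [554.  267.4] [193.5  98.4] long axis deg 63.7 medz 20.0 913 mean [554.4 261.   20. ]
scene wholebrk [549.  282.5] [216.4 120.3] long axis deg 63.9 medz 20.0 1173 mean [550.4 274.1  20. ]
```

View pics/crop.png

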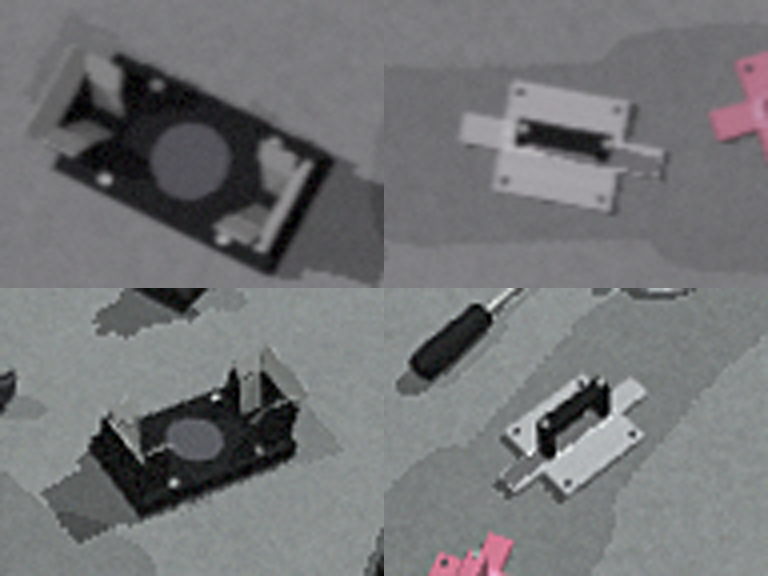

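The crops show the bracket's grey disc and the centre of its four screws at top pixel (119,195), and the carrier with its ears and dark bar at about (307,215). I take the carrier as (491,-242) mm with its bar at 79.3°, and the bracket's axis at 63.5°. Next I move above the carrier.

```bash
python3 - <<'E'
from h import *
print(plane("top",[119.3,195.3],.02)*1000,plane("scene",[358.75,143],.02)*1000)
k=np.array([(157,85),(105,179),(270,145),(222,240)])/4+[72,155]
print(plane("top",k,.02).round(4),plane("top",k,.02).mean(0))
E
```

```text
[[547.4208031  259.27448713  20.        ]] [[551.14376622 260.20307733  20.        ]]
[[0.5996 0.2831 0.02  ]
 [0.5355 0.3149 0.02  ]
 [0.5583 0.2057 0.02  ]
 [0.4941 0.2352 0.02  ]] [0.54686486 0.25973021 0.02      ]
```

arm_command --pt "0.169 -0.1077 0 0 0 0" --pt "0.169 -0.1077 0 0 0 0" --pt "0.169 -0.1077 0 0 0 0" --pt "0.169 -0.1077 0 0 0 0" --pt "0.169 -0.1077 0 0 0 0" --pt "0.169 -0.1077 0 0 0 0" --pt "0.169 -0.1077 0 0 0 0" --pt "0.169 -0.1077 0 0 0 0" --pt "0.169 -0.1077 0 0 0 0" --pt "0.169 -0.1077 0 0 0 0" --pt "0.169 -0.1077 0 0 0 0" --pt "0.169 -0.1077 0 0 0 0" --pt "0.169 -0.1077 0 0 0 0" --pt "0.169 -0.1077 0 0 0 0" --pt "0.169 -0.1077 0 0 0 0" --pt "0.169 -0.1077 0 0 0 0" --fingers 1

```text
time: 1.7
tcp_pos: [0.4909, -0.2407, 0.2311]
ee_rot: [-0.0, 0.99, 0.138, -0.0]
wrist_force: [0.4, -1.5, -0.3]
gripper_width: 0.0858
gripper_force: 0.0
```

arm_command --pt "0 0 0 0 0 -0.088" --pt "0 0 0 0 0 -0.088" --pt "0 0 0 0 0 -0.088" --pt "0 0 0 0 0 -0.088" --pt "0 0 0 0 0 -0.088" --pt "0 0 0 0 0 -0.088" --pt "0 0 0 0 0 -0.088" --pt "0 0 0 0 0 -0.088" --pt "0 0 0 0 0 0" --pt "0 0 0 0 0 0"

```text
time: 2.7
tcp_pos: [0.4901, -0.2419, 0.2311]
ee_rot: [-0.0, 0.772, 0.636, -0.0]
wrist_force: [-0.2, -1.1, -0.1]
gripper_width: 0.0857
gripper_force: 0.0
```

arm_command --pt "0 0 0.105 0 0 0" --pt "0 0 0.105 0 0 0" --pt "0 0 0.105 0 0 0" --pt "0 0 0.105 0 0 0" --pt "0 0 0.105 0 0 0" --pt "0 0 0.105 0 0 0" --pt "0 0 0.105 0 0 0" --pt "0 0 0.105 0 0 0" --pt "0 0 0.105 0 0 0" --pt "0 0 0.105 0 0 0" --pt "0 0 0.105 0 0 0" --pt "0 0 0.105 0 0 0" --pt "0 0 0.105 0 0 0" --pt "0 0 0 0 0 0" --pt "0 0 0 0 0 0"

```text
time: 4.2
tcp_pos: [0.4903, -0.2417, 0.0268]
ee_rot: [-0.0, 0.771, 0.637, -0.0]
wrist_force: [0.8, 0.0, 0.8]
gripper_width: 0.0856
gripper_force: 0.0
```

arm_command --pt "0 0 0 0 0 0" --pt "0 0 0 0 0 0" --pt "0 0 0 0 0 0" --pt "0 0 0 0 0 0" --pt "0 0 0 0 0 0" --pt "0 0 0 0 0 0" --pt "0 0 0 0 0 0" --pt "0 0 0 0 0 0" --pt "0 0 0 0 0 0" --pt "0 0 0 0 0 0" --fingers -1 --grip_force 60

```text
time: 5.2
tcp_pos: [0.4905, -0.2418, 0.0269]
ee_rot: [0.0, 0.77, 0.637, 0.0]
wrist_force: [-1.6, 0.8, 7.4]
gripper_width: 0.0133
gripper_force: 59.2
```

```bash
python3 - <<'E'
from h import *
t,d=imaging.get_image("top");s,_=imaging.get_image("scene")
r_=lambda p,x,y:cv2.resize(p[y:y+90,x:x+96],None,fx=4,fy=4,interpolation=cv2.INTER_CUBIC)
cv2.imwrite("pics/grip.png",np.hstack([r_(t,262,180),r_(s,212,170)]));print(sense()["tcp_pos"],sense()["gripper_width"])
E
```

```text
[ 0.49046875 -0.24185488  0.02691508] 0.012881362622414514
```

View pics/grip.png

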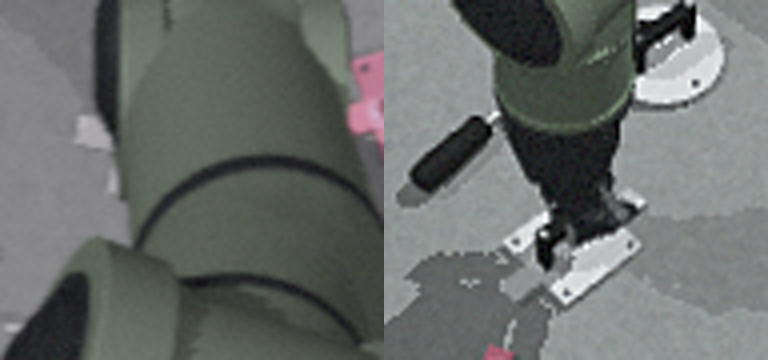

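The scene view shows the fingers closed on the bar, roughly at its middle, and an opening of 13 mm matches the 14 mm bar. I lift, carry and turn it to 63.5°.

arm_command --pt "0 0 -0.05 0 0 0" --pt "0 0 -0.098 0 0 0" --pt "0 0 -0.098 0 0 0" --pt "0 0 -0.098 0 0 0" --pt "0 0 -0.098 0 0 0" --pt "0 0 -0.098 0 0 0" --pt "0 0 -0.098 0 0 0" --pt "0 0 -0.098 0 0 0" --pt "0 0 -0.098 0 0 0" --pt "0 0 -0.098 0 0 0" --pt "0 0 0 0 0 0"

```text
time: 6.4
tcp_pos: [0.4911, -0.242, 0.1685]
ee_rot: [0.001, 0.77, 0.637, 0.001]
wrist_force: [0.6, -0.3, -1.7]
gripper_width: 0.0129
gripper_force: 58.8
```

arm_command --pt "0.168 -0.0125 0 0 0 0" --pt "0.168 -0.0125 0 0 0 0" --pt "0.168 -0.0125 0 0 0 0" --pt "0.168 -0.0125 0 0 0 0" --pt "0.168 -0.0125 0 0 0 0" --pt "0.168 -0.0125 0 0 0 0" --pt "0.168 -0.0125 0 0 0 0" --pt "0.168 -0.0125 0 0 0 0" --pt "0.168 -0.0125 0 0 0 0" --pt "0.168 -0.0125 0 0 0 0" --pt "0.168 -0.0125 0 0 0 0" --pt "0.168 -0.0125 0 0 0 0" --pt "0.168 -0.0125 0 0 0 0" --pt "0.168 -0.0125 0 0 0 0" --pt "0.168 -0.0125 0 0 0 0" --pt "0.168 -0.0125 0 0 0 0" --pt "0.168 -0.0125 0 0 0 0" --pt "0.168 -0.0125 0 0 0 0" --pt "0.168 -0.0125 0 0 0 0" --pt "0.168 -0.0125 0 0 0 0"

```text
time: 8.4
tcp_pos: [0.5475, 0.2612, 0.1658]
ee_rot: [-0.0, 0.77, 0.638, -0.0]
wrist_force: [1.0, -0.1, -1.6]
gripper_width: 0.0129
gripper_force: 58.7
```

arm_command --pt "0 0 0 0 0 0.0436" --pt "0 0 0 0 0 0.0436" --pt "0 0 0 0 0 0.0436" --pt "0 0 0 0 0 0.0436" --pt "0 0 0 0 0 0" --pt "0 0 0 0 0 0" --pt "0 0 0 0 0 0"

```text
time: 9.1
tcp_pos: [0.5477, 0.2603, 0.1661]
ee_rot: [-0.0, 0.85, 0.527, -0.0]
wrist_force: [0.1, 0.6, -2.1]
gripper_width: 0.0128
gripper_force: 58.7
```

```bash
python3 - <<'E'
from h import *
t,d=imaging.get_image("top");s,e=imaging.get_image("scene");np.savez("pics/c.npz",t=t,d=d,s=s,e=e)
r_=lambda p,x,y:cv2.resize(p[y:y+130,x:x+96],None,fx=4,fy=4,interpolation=cv2.INTER_CUBIC)
cv2.imwrite("pics/carry.png",np.hstack([r_(t,72,130),r_(s,310,60)]));print(sense())
E
```

```text
{'time': 9.2, 'q': array([-0.28640383,  0.58674902, -0.37150051,  1.69809688,  0.25822693,
        0.90541487, -1.22300431]), 'dq': array([-0.00172324, -0.00136464,  0.00140343, -0.00123871, -0.00240626,
        0.00080824, -0.00639355]), 'tau': array([-1.06801135e-01, -9.48279047e+01, -5.95078692e+00, -3.36077034e+01,
        2.12800037e-02,  2.58151294e-04,  3.97752353e-02]), 'tcp_pos': array([0.54775459, 0.26029703, 0.16625777]), 'ee_rot': array([-4.47764613e-05,  8.50013169e-01,  5.26761433e-01, -5.96659693e-05]), 'wrist_force': array([ 0.08297619,  0.17875042, -2.01875072]), 'torque': array([ 0.01573363, -0.06284036,  0.04211117]), 'gripper_force': 58.71936321258545, 'gripper_width': 0.01265480824962121}
```

View pics/carry.png

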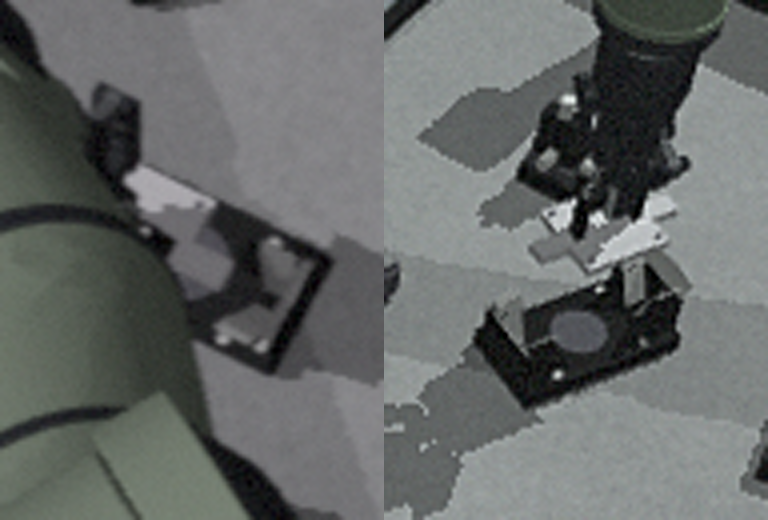

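The carrier hangs level over the bracket. In the scene crop its ears end at about (349,124) and (383,111) in full-picture pixels. I measure the actual offset along the bar.

```bash
python3 - <<'E'
from h import *
z=np.load("pics/c.npz")
a=np.radians(63.6);ux=np.array([np.cos(a),np.sin(a)]);uy=np.array([np.sin(a),-np.cos(a)])
o=np.array([.5477,.2603]);
for n,p,d,roi in(("scene",z["s"],z["e"],(335,95,400,135)),("top",z["t"],z["d"],(95,165,135,210))):
    W=cloud(n,cv2.medianBlur(d,3));x,y,X,Y=roi
    M=np.zeros(d.shape,np.uint8);M[y:Y,x:X]=((W[...,2]>.133)&(W[...,2]<.155)&(p.max(-1)>90))[y:Y,x:X]
    v,u=np.nonzero(M);P=plane(n,np.c_[u,v],.147)[:,:2]-o
    for nm,e in(("along",P@ux),("across",P@uy)): print(n,nm,len(v),(np.percentile(e,[0,2,10,50,90,98,100])*1000).round(1),"z",np.median(W[v,u,2]).round(4))
    b=P@ux
    for lo in range(-80,80,10):
        m=(b*1000>=lo)&(b*1000<lo+10)
        if m.sum(): print(lo,m.sum(),((P@uy)[m].min()*1000).round(),((P@uy)[m].max()*1000).round())
E
```

```text
scene along 367 [-71.7 -64.2 -47.8  -8.9  42.7  61.9  67.8] z 0.148
scene across 367 [-41.4 -36.6 -19.2   8.1  32.4  39.1  42.1] z 0.148
-80 2 4.0 10.0
-70 14 -11.0 14.0
-60 17 -11.0 14.0
-50 24 -29.0 39.0
-40 47 -39.0 41.0
-30 39 -39.0 42.0
-20 34 -38.0 39.0
-10 41 -41.0 41.0
0 33 -18.0 42.0
10 27 -2.0 42.0
20 24 -2.0 37.0
30 23 -0.0 36.0
40 16 -11.0 32.0
50 15 -13.0 14.0
60 11 -11.0 7.0
top along 347 [-66.9 -64.7 -56.7 -28.2   0.8  10.5  14.5] z 0.1472
top across 347 [-10.3  -9.2  -4.8  17.   34.3  36.8  37.8] z 0.1472
-70 24 -10.0 9.0
-60 35 -10.0 9.0
-50 33 -10.0 9.0
-40 71 -10.0 38.0
-30 52 7.0 38.0
-20 50 9.0 38.0
-10 44 9.0 38.0
0 29 17.0 38.0
10 9 25.0 37.0
```

The carrier is centred on the tool to about 2 mm, and the tool stands over the bracket centre. I push down gently.

arm_command --pt "0 0 0.0667 0 0 0" --pt "0 0 0.0667 0 0 0" --pt "0 0 0.0667 0 0 0" --pt "0 0 0.0667 0 0 0" --pt "0 0 0.0667 0 0 0" --pt "0 0 0.0667 0 0 0" --pt "0 0 0.0333 0 0 0" --pt "0 0 0.0333 0 0 0" --pt "0 0 0.0333 0 0 0" --pt "0 0 0.0333 0 0 0" --pt "0 0 0 0 0 0"

```text
time: 10.3
tcp_pos: [0.5476, 0.2602, 0.0858]
ee_rot: [-0.0, 0.85, 0.526, -0.0]
wrist_force: [-0.1, -0.6, -1.6]
gripper_width: 0.0127
gripper_force: 58.7
```

arm_command --pt "0 0 0.0333 0 0 0" --pt "0 0 0.0333 0 0 0" --pt "0 0 0.0333 0 0 0" --pt "0 0 0.0333 0 0 0" --pt "0 0 0 0 0 0" --pt "0 0 0 0 0 0"

```text
time: 10.9
tcp_pos: [0.5477, 0.2604, 0.0662]
ee_rot: [-0.0, 0.85, 0.526, -0.0]
wrist_force: [0.9, -0.1, -3.0]
gripper_width: 0.0133
gripper_force: 58.7
```

arm_command --pt "0 0 0.02 0 0 0" --pt "0 0 0.02 0 0 0" --pt "0 0 0.02 0 0 0" --pt "0 0 0.02 0 0 0" --pt "0 0 0.02 0 0 0" --pt "0 0 0 0 0 0" --pt "0 0 0 0 0 0"

```text
time: 11.6
tcp_pos: [0.5484, 0.2607, 0.0517]
ee_rot: [-0.0, 0.85, 0.526, 0.001]
wrist_force: [3.1, 1.5, 3.5]
gripper_width: 0.0127
gripper_force: 59.4
```

arm_command --pt "0 0 0.013 0 0 0" --pt "0 0 0.013 0 0 0" --pt "0 0 0 0 0 0" --pt "0 0 0 0 0 0"

```text
time: 12.0
tcp_pos: [0.5481, 0.2607, 0.0477]
ee_rot: [-0.0, 0.85, 0.526, 0.001]
wrist_force: [2.3, 1.6, 4.2]
gripper_width: 0.0127
gripper_force: 59.6
```

Spring resistance is felt, with about 1 mm still to go. I push on in small steps until contact.

arm_command --pt "0 0 0.01 0 0 0" --pt "0 0 0 0 0 0" --pt "0 0 0 0 0 0"

```text
time: 12.3
tcp_pos: [0.5483, 0.2608, 0.0469]
ee_rot: [0.0, 0.85, 0.526, 0.001]
wrist_force: [0.1, -0.6, 17.3]
gripper_width: 0.0131
gripper_force: 61.4
```

arm_command --pt "0 0 0.007 0 0 0" --pt "0 0 0 0 0 0" --pt "0 0 0 0 0 0"

```text
time: 12.6
tcp_pos: [0.5483, 0.2608, 0.0469]
ee_rot: [0.0, 0.85, 0.526, 0.001]
wrist_force: [-6.9, -4.5, 35.9]
gripper_width: 0.0128
gripper_force: 64.1
```

It has a hard stop at 0.0469, exactly the predicted home height. I relieve the push, open and rise.

arm_command --pt "0 0 -0.01 0 0 0" --pt "0 0 0 0 0 0"

```text
time: 12.8
tcp_pos: [0.5481, 0.2607, 0.0469]
ee_rot: [-0.0, 0.85, 0.526, 0.001]
wrist_force: [1.9, -0.1, 12.9]
gripper_width: 0.013
gripper_force: 61.6
```

arm_command --pt "0 0 0 0 0 0" --pt "0 0 0 0 0 0" --pt "0 0 0 0 0 0" --pt "0 0 0 0 0 0" --pt "0 0 0 0 0 0" --pt "0 0 0 0 0 0" --pt "0 0 0 0 0 0" --pt "0 0 0 0 0 0" --pt "0 0 0 0 0 0" --pt "0 0 0 0 0 0" --fingers 1

```text
time: 13.8
tcp_pos: [0.5477, 0.2604, 0.0464]
ee_rot: [-0.0, 0.85, 0.526, -0.0]
wrist_force: [0.1, -0.5, 0.4]
gripper_width: 0.0859
gripper_force: 0.0
```

arm_command --pt "0 0 -0.05 0 0 0" --pt "0 0 -0.1 0 0 0" --pt "0 0 -0.1 0 0 0" --pt "0 0 -0.1 0 0 0" --pt "0 0 -0.1 0 0 0" --pt "0 0 -0.1 0 0 0" --pt "0 0 -0.1 0 0 0" --pt "0 0 -0.1 0 0 0" --pt "0 0 -0.1 0 0 0" --pt "0 0 -0.1 0 0 0" --pt "0 0 -0.1 0 0 0" --pt "0 0 -0.1 0 0 0" --pt "0 0 0 0 0 0" --pt "0 0 0 0 0 0"

```text
time: 15.2
tcp_pos: [0.5478, 0.2603, 0.2191]
ee_rot: [0.0, 0.85, 0.526, 0.0]
wrist_force: [-0.1, 0.1, -0.8]
gripper_width: 0.0853
gripper_force: 0.0
```

```bash
python3 - <<'E'
from h import *
t,d=imaging.get_image("top");s,e=imaging.get_image("scene")
r_=lambda p,x,y:cv2.resize(p[y:y+130,x:x+96],None,fx=4,fy=4,interpolation=cv2.INTER_CUBIC)
cv2.imwrite("pics/end.png",np.hstack([r_(t,72,130),r_(s,310,60)]))
W=cloud("scene",cv2.medianBlur(e,3))[112:166,326:392];g=s[112:166,326:392].max(-1)
m=(g>140)&(W[...,2]>.022)&(W[...,2]<.05);P=W[m];print("plate",np.percentile(P[:,2],[10,50,90]),P.mean(0))
A=np.c_[P[:,:2]-P[:,:2].mean(0),np.ones(len(P))];print("tilt",np.linalg.lstsq(A,P[:,2],rcond=None)[0]);print(sense()["wrist_force"])
E
```

```text
plate [0.02795019 0.02938276 0.03147816] [0.55313186 0.25343748 0.02959518]
tilt [-0.00749394  0.00857758  0.02959518]
[0.25834289 0.5368152  0.34601375]
```

View pics/end.png

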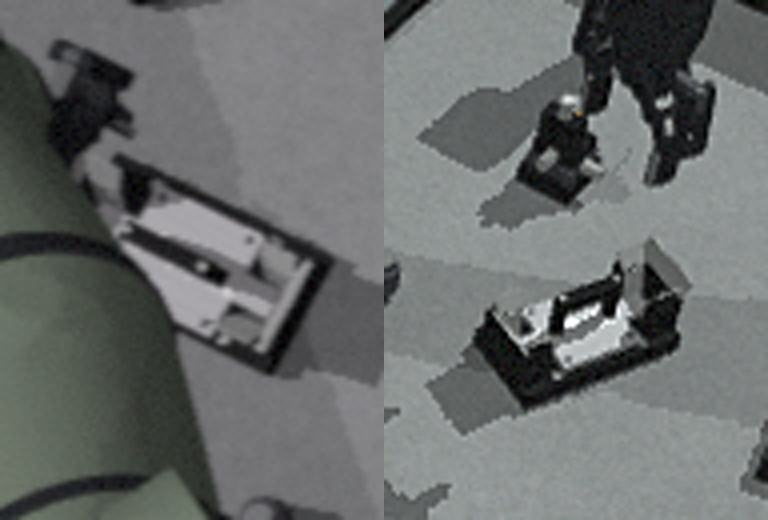

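The carrier lies flat in the bracket with an ear in each slot: its plate top measures 29 mm (28 expected) with no tilt to speak of. The gripper is clear above it.

```bash
python3 -c "
from rig import ticket
print(ticket.hand_in())"
```

```text
the job is handed in; nothing more can be done
None
```

The eared carrier was pushed fully home and flat in the bracket with an ear in each slot, then released and handed in at about 15 s; the gripper stayed clear of the plain and round plates, and no verdict came back.

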